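# Bring the trolley wheel's valve to the top on the wheel stand

## Task

Get the trolley wheel on the leaning stand ready for the pump: with the fingertips push it round gently by its spokes, one after another, until the valve stem is straight up at the top of the wheel, in line with the pointer on the stand, then take the hand away. Do not grip anything, do not touch the tyre or the valve stem, and leave the other things on the bench where they are.

Things in the scene. Friction and masses are not known exactly. Their poses are not given: they have to be found in the camera images.
- stand: Green steel stand fixed to the bench, carrying the wheel; base plate 320 x 420 x 12 mm. Origin on the bench under the wheel's hub; z up, x from the wheel's low side (nearest the robot at yaw 0) to its high side, y left as seen from the low side. The wheel's plane rises at 30 degrees from horizontal along +x; its axis leans 30 degrees from vertical towards -x.
- hub (a point): Centre of the wheel, on its axis and in the middle plane of the spokes, fixed to the stand, 130 mm above the bench.
- bar (a point): Middle of the flat steel bridge bar that crosses the wheel's face over the hub, parallel to the stand's y, 20 mm wide, 402 mm long, 21 to 27 mm out from the middle plane of the spokes (point at 24 mm), held at both ends by upright cheeks. A finger put between the spokes cannot pass it: work in the half of the wheel below it or the half above it.
- pointer (a point): Tip of the small pointed steel plate, on a 222 mm tall post behind the wheel's high side, that marks the top of the wheel; fixed to the stand, 160 mm from the hub centre straight up the slope
- wheel (a joint): Wheel angle in rad: 0 (or whole turns) with the valve stem at the top, growing anticlockwise as seen facing the wheel from its low side (top goes towards the stand's +y). Turns either way up to two turns from 0; stiff enough (about 0.14 N m, that is 2 N at 70 mm radius) to stay where it is left without coasting.
- spokes: Aluminium spokes and rim, turning with the wheel. Five straight round spokes 10 mm thick, 72 degrees apart, from the dark hub (22 mm radius, standing 18 mm out of the spokes' middle plane) to the rim (16 mm thick, inner edge at 104 mm radius). The valve is midway between two spokes, 36 degrees from each. Origin at the hub centre, x towards the valve, z along the axis out of the face.
- tyre: Black rubber tyre on the rim, 36 mm thick, 304 mm outside diameter, 232 mm inside. Origin at the hub centre. Not to be touched.
- valve: Valve stem: brass, 8 mm thick, with an 11 mm black cap, pointing from the rim inwards to the hub, from 106 mm to 74 mm radius. Origin on the stem 90 mm from the hub centre. Not to be touched.
- twelve (a point): Point fixed to the stand, 90 mm from the hub straight up the leaning wheel: where the origin of the valve stem must come to.
- hammer: Hammer lying on the bench beside the stand, 280 mm long, loose. Leave alone.
- wrench: Steel wrench lying on the bench beside the stand, 190 mm long, loose. Leave alone.
- bush: Steel bush standing on the bench, 46 mm across, 36 mm tall, loose. Leave alone.
- tin: Small grey tin standing on the bench, 64 mm across, 75 mm tall, loose. Leave alone.

How it is judged:
At the end, for the whole second after the job is handed in: The valve stem is at the top of the wheel, its origin within 11 mm (about 7 degrees) of the top point, the wheel is still, and the hammer, wrench, bush and tin are within 20 mm of where they stood (distance between valve and twelve below 0.011 m and velocity of joint wheel between -0.05 and 0.05 rad/s and distance of each of hammer, wrench, bush, tin from where it was at the start of the episode below 0.02 m); the robot touches nothing.
It fails at once if the robot touched the tyre (over 1 N) (contact force between any of the arm, the fingers and tyre above 1 N).
It fails at once if the robot touched the valve stem (over 1 N) (contact force between any of the arm, the fingers and valve above 1 N).
It fails at once if the spokes were gripped or struck hard (over 30 N) (contact force between the fingers and spokes above 30 N).
It fails at once if the hammer, wrench, bush or tin was moved (over 20 mm) (distance of any of hammer, wrench, bush, tin from where it was at the start of the episode above 0.02 m).
It also fails if it takes over 51 s, if anything falls off the work surface, if the arm or the gripper's body presses on something with over 40 N, if the wrist force passes 120 N, or if a joint passes its speed limit or range.

## Robot

A 6-joint arm with a two-finger parallel gripper is mounted at the origin on the work surface. World frame = base frame: x ahead of the robot, y to its left, z up, the work surface at z = 0. Lengths are in m, angles in rad, forces in N, time in s.
With the tool pointing down it reaches from about 0.35 to 0.775 m from the base axis. Payload 5.5 kg.
Tool frame: the origin (TCP) lies at the very end of the fingers, on their centre line; the grasp point (between the pads) lies 19 mm behind it (env.grip_depth is the distance from the TCP to the grasp point, in m); z points along the fingers, y is the direction in which the jaws open and shut (so a half turn about z gives the same grasp; the last joint's range is limited). The gripper opens to 85 mm and grips with 20 to 120 N. Pads are 22 mm wide; open, the fingers measure 114 mm over their backs; the gripper's body (76 mm by 85 mm) begins 54 mm behind the grasp point. The pads swing forward as they close: fully open they stand 13 mm farther back than shut.
Start: joints at [-1.478, 0.313, 0.046, 1.304, 0, 1.431], TCP at [0.133, -0.56, 0.192] pointing down, gripper open.
Joint ranges: [-2.76, 2.76], [-0.86, 1.69], [-1.03, 1.26], [-2.2, 2.34], [-1.47, 1.5], [-3.14, 3.14]. Speed limits (rad/s): [2.57, 2.57, 3.14, 3.14, 3.14, 3.14].

## Interface

Orientations are given as a unit quaternion [w, x, y, z].
In Python, from workcell import env gives the robot as it stands.
- The arm moves only by the tool step_arm, never from a script. Its argument "series" is a list of rows, each a list of 3 entries, a list of its own where there are three numbers: the shift along the world's x, y, z in cm, then the turn about the world's z in rad, then the closure in counts, from 0 (fully open) to 255 (shut). A call has 1 to 5 rows; each row is the pose to reach, as a shift and turn from the pose measured when the call began; what a row does not reach only later rows make up. A row lasts 1/8 s, in which the tool goes at most 62.5 mm and 10.7 degrees, less where a joint would pass 70% of its speed; a pose out of reach is approached as far as the arm can. A call with a gripper value outside its range is refused whole. The fingers move at their own pace and stop on an object; "newtons" is the grip in N (left out, the last holds). Time passes only in rows, so rows that repeat a pose let the fingers close. It gives the time, the measured TCP pose, the force and the opening at its end, in the units of the state.
- env.get_state(): the state, without advancing time (a new reading comes with each control period).
- env.read_camera(name): name is "scene" or "top" or "wrist"; returns a dict with "frame" (480x640x3 uint8, red, green, blue), "vertical_fov" (degrees; the focal length in pixels is half the picture's height over the tangent of half this angle, whatever the lens; pixels are square), "cx", "cy" (the principal point, pixels), "camera_from_world" (4x4, takes a point from world to camera coordinates). Camera axes: x right, y down, z forward; pixel columns grow to the right and rows downward; lengths in m; the calibration is good to about 2 mm. A picture is of the moment at which its call begins. There is no depth.
- env.hand_in(): hands the job in, once; it reports no verdict.
The state is a dict: "clock": time; "joint_pos": joint angles; "qvel": joint speeds; "tau": joint torques, N m; "tcp_pos": TCP position; "orientation": TCP orientation; "wrist_force": force on the tool from outside, world axes, zero at the start; "ft_torque": the same for the moment, N m; "finger_gap": finger opening in m.
Only numpy, scipy, OpenCV 4.12 (cv2) and the standard library are available. Lean on these libraries where they do the work, as an engineer would, in place of code of your own. Each camera call takes 0.05 s, during which the arm holds its last target.

## Working session

There is one attempt and no reset: what is moved stays moved. The work goes in short steps, Python scripts to look and compute and a tool call to move; the robot and the scene stay as the last step left them, time stands still between calls to the robot, and variables do not carry over. Pictures are saved under pics/ and viewed, and the job is handed in when it is done.

Besides the shell and the picture viewer there is one more tool, called after ">>>" by a JSON object that holds its "fn" and its "kwargs", one argument or row to a line. step_arm: Moves the arm, as the interface text tells. Its arguments: {"type":"object","properties":{"series":{"type":"array"},"newtons":{"type":"number"}},"required":["series"]}

```bash
ls; mkdir -p pics; python3 - <<'E'
from workcell import env
import cv2
s=env.get_state();print(s)
for n in("scene","top","wrist"):
    c=env.read_camera(n);cv2.imwrite(f"pics/{n}0.png",c["frame"][:,:,::-1]);print(n,c["vertical_fov"],c["cx"],c["cy"],c["camera_from_world"].round(3).tolist())
E
```

```text
pics
{'clock': 0.0, 'joint_pos': array([-1.47760113e+00,  3.14026206e-01,  4.49593600e-02,  1.30358537e+00,
        1.94934769e-05,  1.43119715e+00]), 'qvel': array([-5.82657372e-04,  5.04256797e-05, -1.98772173e-03, -1.77638373e-03,
        1.20814714e-03, -2.35686462e-03]), 'tau': array([ 6.06305348e-04, -4.80626249e+01,  2.98534942e+01,  1.94991357e-02,
       -2.04805910e-04,  6.90785669e-06]), 'tcp_pos': array([ 0.13259362, -0.55890197,  0.19138623]), 'orientation': array([-9.27467026e-04,  9.93233066e-01,  1.16134475e-01,  3.12722994e-05]), 'wrist_force': array([0.55417913, 0.0906681 , 0.20889512]), 'ft_torque': array([-0.01072328, -0.01497047, -0.01453636]), 'finger_gap': 0.08553414653010084}
scene 51.76544359573471 317.9544793408053 235.39342339747535 [[0.818, 0.575, -0.0, -0.447], [0.302, -0.431, -0.85, -0.059], [-0.489, 0.695, -0.526, 1.301], [0.0, 0.0, 0.0, 1.0]]
top 42.49106212717745 307.72485686732796 239.90407182176608 [[0.023, -1.0, 0.009, -0.03], [-0.987, -0.024, -0.159, 0.594], [0.159, -0.005, -0.987, 1.251], [0.0, 0.0, 0.0, 1.0]]
wrist 63.96050327193625 324.79545484134894 231.9505763660335 [[0.231, -0.973, -0.002, -0.574], [-0.931, -0.221, 0.29, -0.037], [-0.282, -0.065, -0.957, 0.379], [0.0, 0.0, 0.0, 1.0]]
```

View pics/scene0.png

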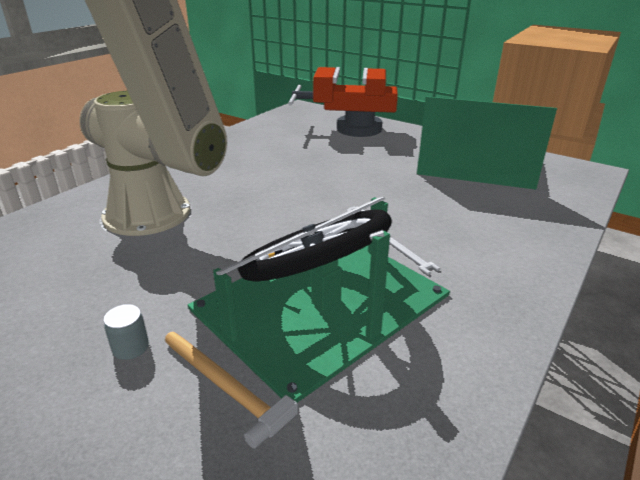

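View pics/top0.png

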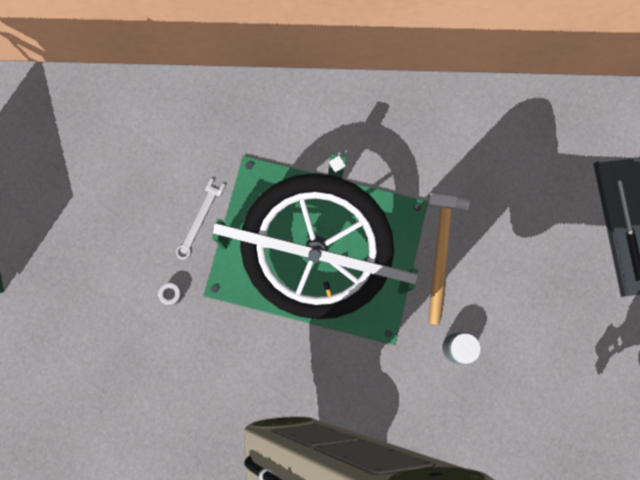

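View pics/wrist0.png

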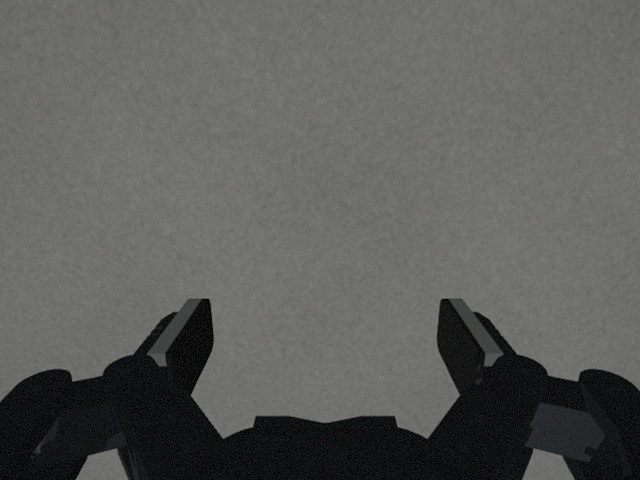

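The top view shows the wheel with its hub at about (316,250). The bar runs from (215,230) to (415,279), the pointer is near (338,162), and the brass valve is at the low side, about (328,290). Next I measure these.

```bash
cat > h.py <<'E'
import numpy as np,cv2
def cam(c):
    f=240/np.tan(np.radians(c["vertical_fov"])/2)
    return f,c["cx"],c["cy"],np.array(c["camera_from_world"])
def ray(c,p):
    f,cx,cy,T=cam(c);R=T[:3,:3];o=-R.T@T[:3,3]
    return o,R.T@np.array([(p[0]-cx)/f,(p[1]-cy)/f,1])
def onplane(c,p,P,n):
    o,d=ray(c,p);return o+d*(np.dot(np.array(P)-o,n)/np.dot(d,n))
def proj(c,X):
    f,cx,cy,T=cam(c);q=T[:3,:3]@np.array(X)+T[:3,3];return np.array([cx+f*q[0]/q[2],cy+f*q[1]/q[2]])
E
python3 - <<'E'
from workcell import env
from h import *
c=env.read_camera("top");I=c["frame"];Z=np.array([0,0,1.])
hsv=cv2.cvtColor(I,cv2.COLOR_RGB2HSV)
m=cv2.inRange(hsv,(65,80,20),(95,255,255));m[:, :150]=0;m[380:]=0
m=cv2.morphologyEx(m,cv2.MORPH_OPEN,np.ones((3,3)))
ys,xs=np.nonzero(m);print(len(xs))
# exclude pointer post above plate? 
cn=max(cv2.findContours(m,0,2)[0],key=cv2.contourArea)
h=cv2.convexHull(cn);W=np.array([onplane(c,p[0],[0,0,.012],Z)[:2] for p in h],np.float32)
r=cv2.minAreaRect(W);print(r);print(cv2.boxPoints(r))
ap=cv2.approxPolyDP(h,6,True)[:,0];print(ap.tolist())
for p in ap: print(p,onplane(c,p,[0,0,.012],Z).round(4))
for p in [(215,230),(415,279)]: print('bar',onplane(c,p,[0,0,.1534],Z).round(4))
crop=cv2.resize(I[140:340,200:440],None,fx=3.3,fy=3,interpolation=cv2.INTER_CUBIC);cv2.imwrite("pics/crop0.png",crop[:600,:,::-1])
E
```

```text
15873
((0.4942484498023987, -0.013451799750328064), (0.4444260597229004, 0.13401669263839722), 77.01737976074219)
[[ 0.3790316  -0.21493088]
 [ 0.5096226  -0.24503846]
 [ 0.6094653   0.18802728]
 [ 0.47887433  0.21813487]]
[[213, 235], [412, 284], [395, 342], [205, 295]]
[213 235] [0.606  0.1888 0.012 ]
[412 284] [ 0.51   -0.2415  0.012 ]
[395 342] [ 0.3866 -0.2051  0.012 ]
[205 295] [0.4761 0.1997 0.012 ]
bar [0.5924 0.1642 0.1534]
bar [ 0.5066 -0.2224  0.1534]
```

View pics/crop0.png

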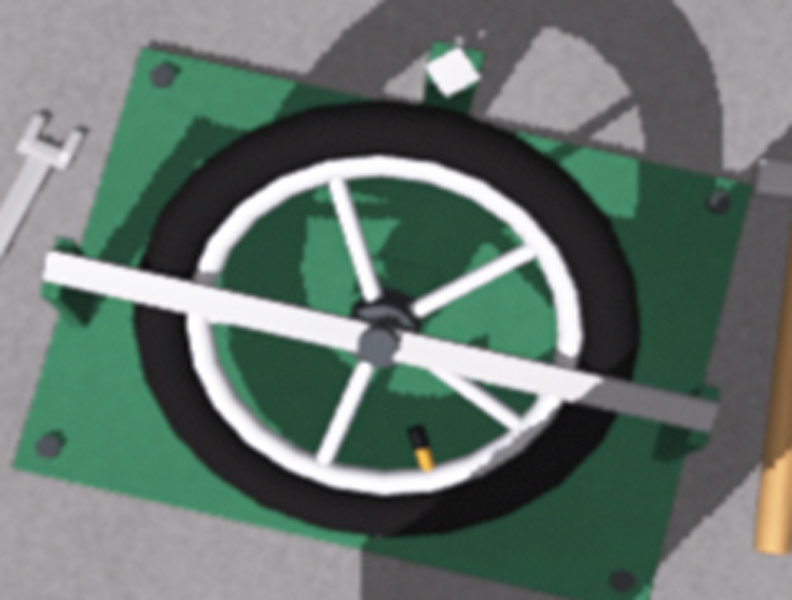

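```bash
cat > m1.py <<'E'
from workcell import env
from h import *
c=env.read_camera("top");Z=np.array([0,0,1.])
u=lambda x,y:(200+x/3.3,140+y/3.)
C=[onplane(c,u(*p),[0,0,.012],Z) for p in [(145,45),(752,185),(650,600),(12,467)]]
for p in C:print(p.round(4))
print('c',np.mean(C,0),'sides',[np.linalg.norm(C[i]-C[i-1]).round(4) for i in range(4)])
L,R=[onplane(c,u(*p),[0,0,.1534],Z) for p in [(45,267),(716,415)]]
print('bar',L,R,np.linalg.norm(L-R)); y=(L-R)/np.linalg.norm(L-R);yaw=np.arctan2(-y[0],y[1])
print('yaw',yaw, 'yaw plate',np.arctan2(*(C[0]-C[3])[[1,0]]),np.arctan2(*(C[1]-C[2])[[1,0]]))
x=np.array([np.cos(yaw),np.sin(yaw),0]);y=np.array([-x[1],x[0],0])
n=-np.sin(np.pi/6)*x+np.cos(np.pi/6)*Z; up=np.cos(np.pi/6)*x+.5*Z
O=(L+R)/2; hub=O-.027*n; print('hub from bar',hub)
hub[2]=.13
for nm,p in dict(s1=(335,180),s2=(540,250),s3=(520,425),s4=(325,460),valve=(429,470),vtip=(415,428)).items():
    q=onplane(c,u(*p),hub,n)-hub
    print(nm,np.hypot(q@up,q@y).round(4),np.degrees(np.arctan2(q@y,q@up)).round(1))
print('ptr',proj(c,hub+.16*up), 'ptr img',u(452,72))
s=env.read_camera("scene")
print('scene hub',proj(s,hub),'bar ends',proj(s,L),proj(s,R),'ptr',proj(s,hub+.16*up))
E
python3 m1.py
```

```text
[0.7867 0.1291 0.012 ]
[ 0.6913 -0.2771  0.012 ]
[ 0.3909 -0.2093  0.012 ]
[0.4746 0.2025 0.012 ]
c [ 0.58589028 -0.03869052  0.012     ] sides [np.float64(0.3206), np.float64(0.4172), np.float64(0.308), np.float64(0.4203)]
bar [0.594307   0.16694061 0.1534    ] [ 0.50797193 -0.22615518  0.1534    ] 0.40246496460046544
yaw -0.21619600435451763 yaw plate -0.23127649012099544 -0.22186008677333052
hub from bar [ 0.56432519 -0.03250325  0.13001731]
s1 0.1024 28.4
s2 0.1068 -46.4
s3 0.1066 -116.7
s4 0.1048 172.3
valve 0.1065 -152.3
vtip 0.0748 -152.6
ptr [334.51182558 171.21578887] ptr img (336.969696969697, 164.0)
scene hub [315.59031132 243.6234526 ] bar ends [381.69075909 196.98620693] [219.62366965 273.05260682] ptr [372.71520839 236.16639235]
```

```bash
cat > g.py <<'E'
from h import *
hub=np.array([.5643,-.0325,.13]);yaw=-.218
x=np.array([np.cos(yaw),np.sin(yaw),0]);y=np.array([-x[1],x[0],0]);Z=np.array([0,0,1.])
n=-.5*x+np.cos(np.pi/6)*Z;up=np.cos(np.pi/6)*x+.5*Z
def tip(deg,r=.072,d=.011):
    a=np.radians(deg);return hub+r*np.cos(a)*up+r*np.sin(a)*y-d*Z
E
python3 - <<'E'
from g import *
p0=tip(140)
for a in range(140,232,10):print(a,tip(a).round(4),((tip(a)-p0)*100).round(1).tolist())
E
```

```text
140 [0.5277 0.023  0.0914] [0.0, 0.0, 0.0]
150 [0.5194 0.0143 0.0878] [-0.8, -0.9, -0.4]
160 [0.5124 0.0042 0.0852] [-1.5, -1.9, -0.6]
170 [ 0.5071 -0.007   0.0835] [-2.1, -3.0, -0.8]
180 [ 0.5034 -0.019   0.083 ] [-2.4, -4.2, -0.8]
190 [ 0.5016 -0.0314  0.0835] [-2.6, -5.4, -0.8]
200 [ 0.5018 -0.0439  0.0852] [-2.6, -6.7, -0.6]
210 [ 0.5038 -0.056   0.0878] [-2.4, -7.9, -0.4]
220 [ 0.5077 -0.0674  0.0914] [-2.0, -9.0, 0.0]
230 [ 0.5132 -0.0777  0.0959] [-1.4, -10.1, 0.4]
```

>>> {"fn": "step_arm", "kwargs": {
  "series": [
    [[2,2,11],0,255],
    [[4,6,11],-0.1,255],
    [[7,10,11],-0.2,255],
    [[10,15,11],-0.35,255],
    [[12,20,11],-0.45,255]
  ],
  "newtons": 30
}}

```text
clock: 0.92
tcp_pos: [0.2536, -0.3578, 0.3022]
orientation: [-0.0, 0.994, -0.11, 0.0]
wrist_force: [0.7, -0.3, -0.4]
finger_gap: 0.0002
```

>>> {"fn": "step_arm", "kwargs": {
  "series": [
    [[3.5,5,0],0,255],
    [[7,10,0],0,255],
    [[10.5,15,0],0,255],
    [[14,20,0],0,255],
    [[17,24,0],0,255]
  ]
}}

```text
clock: 1.55
tcp_pos: [0.4244, -0.1157, 0.3025]
orientation: [0.0, 0.994, -0.109, 0.001]
wrist_force: [-0.0, -1.1, 0.2]
finger_gap: 0.0001
```

```bash
python3 - <<'E'
from workcell import env
from g import *
s=env.get_state();print(s["tcp_pos"],s["wrist_force"],(tip(140)-s["tcp_pos"])*100)
for k in("wrist","scene"):
    c=env.read_camera(k);cv2.imwrite(f"pics/{k}1.png",c["frame"][:,:,::-1])
E
```

```text
[ 0.42444307 -0.11572427  0.30247094] [-0.02763052 -1.08744706  0.2043127 ] [ 10.3231118   13.87402709 -21.10485405]
```

View pics/wrist1.png

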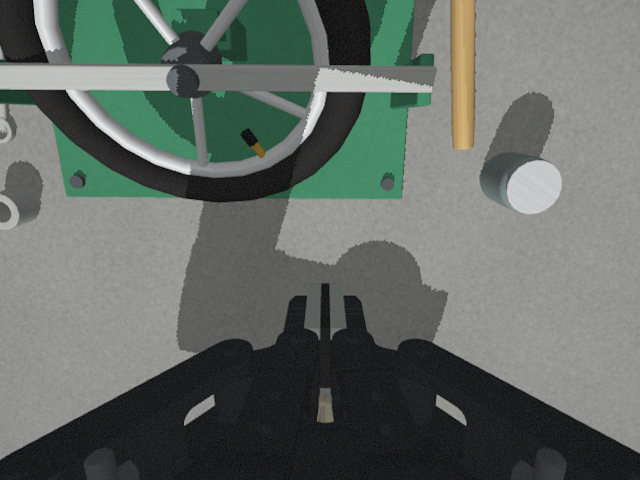

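View pics/scene1.png

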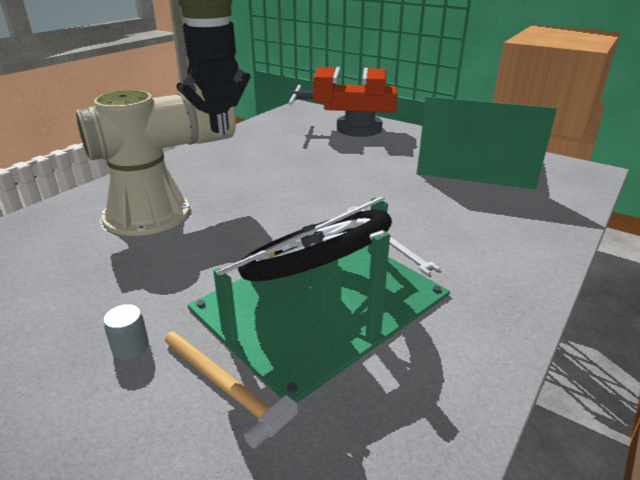

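```bash
python3 - <<'E'
from workcell import env
from g import *
c=env.read_camera("wrist")
print('hubface',proj(c,hub+.018*n),'barends',proj(c,hub+.024*n-.201*y))
v=np.radians(-152.5);print('valve tip',proj(c,hub+.074*(np.cos(v)*up+np.sin(v)*y)),proj(c,hub+.106*(np.cos(v)*up+np.sin(v)*y)))
E
```

```text
hubface [191.08223063  70.63287868] barends [439.36284129  75.02849873]
valve tip [247.68056723 129.57710712] [266.06468221 153.98436572]
```

>>> {"fn": "step_arm", "kwargs": {
  "series": [
    [[3.5,4.5,0],0,255],
    [[7,9,0],0,255],
    [[10.3,13.9,0],0,255],
    [[10.3,13.9,-5],0,255],
    [[10.3,13.9,-8],0,255]
  ]
}}

```text
clock: 2.33
tcp_pos: [0.522, -0.0046, 0.22]
orientation: [-0.011, 0.996, -0.088, 0.0]
wrist_force: [-0.0, -0.3, -0.2]
finger_gap: -0.0004
```

```bash
python3 - <<'E'
from workcell import env
from g import *
s=env.get_state();print(s["tcp_pos"],s["wrist_force"],(tip(140)-s["tcp_pos"])*100)
for k in("wrist","scene"):
    c=env.read_camera(k);cv2.imwrite(f"pics/{k}2.png",c["frame"][:,:,::-1])
E
```

```text
[ 0.52198616 -0.00462939  0.21999501] [-0.01888137 -0.25425247 -0.21138985] [  0.56880266   2.7645387  -12.85726139]
```

View pics/wrist2.png

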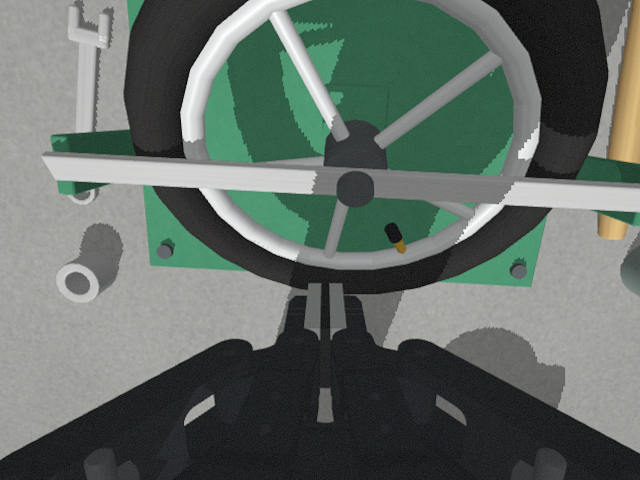

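View pics/scene2.png

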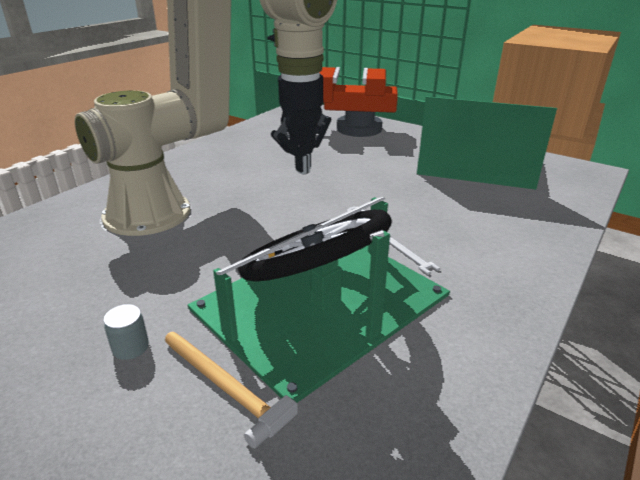

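Projected hub, bar end and valve match the wrist picture to about 2-3 px. Now I line up and go down in stages.

>>> {"fn": "step_arm", "kwargs": {
  "series": [
    [[0.5,2,0],-0.04,255],
    [[0.6,2.8,0],-0.04,255],
    [[0.6,2.8,-2.5],-0.04,255],
    [[0.6,2.8,-5],-0.04,255],
    [[0.6,2.8,-5],-0.04,255]
  ]
}}

```text
clock: 3.05
tcp_pos: [0.5209, 0.0001, 0.1683]
orientation: [-0.021, 0.996, -0.09, -0.002]
wrist_force: [-0.4, -0.5, 0.3]
finger_gap: 0.0001
```

```bash
python3 - <<'E'
from workcell import env
from g import *
s=env.get_state();print(s["tcp_pos"],s["wrist_force"],s["orientation"],(tip(140)-s["tcp_pos"])*100)
for k in("wrist",):
    c=env.read_camera(k);cv2.imwrite(f"pics/{k}3.png",c["frame"][:,:,::-1])
E
```

```text
[5.20921630e-01 1.39594149e-04 1.68256683e-01] [-0.37928444 -0.49483999  0.34373545] [-0.02125049  0.99569401 -0.09019856 -0.00246347] [ 0.67525602  2.28764036 -7.68342827]
```

View pics/wrist3.png

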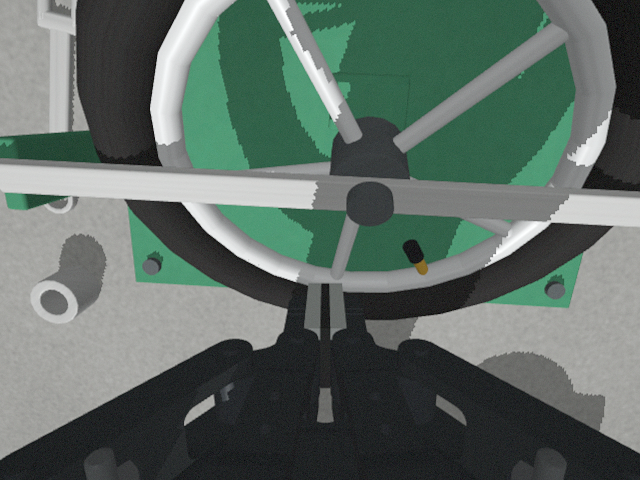

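```bash
python3 - <<'E'
from workcell import env
s=env.get_state();print(s["joint_pos"].round(3),s["qvel"].round(3))
E
```

```text
[-0.182  0.22  -0.135  1.222  0.042  3.141] [-0.    -0.011  0.029  0.006  0.002 -0.   ]
```

Joint 6 is at its end stop (3.141), so I rise and turn the hand half round. The jaw axis stays the same and there is room again.

>>> {"fn": "step_arm", "kwargs": {
  "series": [
    [[0,0,5],0,255],
    [[0,0,9],0.18,255],
    [[0,0,9],0.36,255],
    [[0,0,9],0.54,255],
    [[0,0,9],0.72,255]
  ]
}}

```text
clock: 3.72
tcp_pos: [0.5226, -0.0001, 0.2618]
orientation: [-0.019, 0.963, 0.269, -0.007]
wrist_force: [0.1, 0.5, 0.5]
finger_gap: -0.0002
```

>>> {"fn": "step_arm", "kwargs": {
  "series": [
    [[0,0,0],0.18,255],
    [[0,0,0],0.36,255],
    [[0,0,0],0.54,255],
    [[0,0,0],0.72,255],
    [[0,0,0],0.9,255]
  ]
}}

```text
clock: 4.35
tcp_pos: [0.5235, -0.0003, 0.264]
orientation: [-0.012, 0.748, 0.663, -0.014]
wrist_force: [-0.6, -0.2, -0.9]
finger_gap: 0.0003
```

>>> {"fn": "step_arm", "kwargs": {
  "series": [
    [[0,0,0],0.18,255],
    [[0,0,0],0.36,255],
    [[0,0,0],0.54,255],
    [[0,0,0],0.72,255],
    [[0,0,0],0.9,255]
  ]
}}

```text
clock: 4.97
tcp_pos: [0.5244, -0.0003, 0.2663]
orientation: [-0.003, 0.382, 0.924, -0.017]
wrist_force: [0.7, 0.4, -0.4]
finger_gap: 0.0002
```

```bash
cat >> g.py <<'E'
def stat(a=140,env=None,**k):
    s=env.get_state();q=s["orientation"];yw=2*np.arctan2(q[2],q[1])
    p=s["tcp_pos"];print('t',s["clock"],'p',p.round(4),'F',s["wrist_force"].round(1),'q',q.round(3),'turn needed',((yaw+np.pi-yw+np.pi)%(2*np.pi)-np.pi).round(3),'shift to',a,((tip(a,**k)-p)*100).round(2),'q6',s["joint_pos"][5].round(2))
E
python3 -c "
from workcell import env
from g import *
stat(140,env)"
```

```text
t 4.975 p [ 5.244e-01 -3.000e-04  2.663e-01] F [ 0.7  0.4 -0.4] q [-0.003  0.382  0.924 -0.017] turn needed 0.566 shift to 140 [  0.33   2.33 -17.49] q6 0.65
```

>>> {"fn": "step_arm", "kwargs": {
  "series": [
    [[0.3,1,-2],0.18,255],
    [[0.3,2.3,-4],0.36,255],
    [[0.3,2.3,-6],0.54,255],
    [[0.3,2.3,-8],0.57,255],
    [[0.3,2.3,-10],0.57,255]
  ]
}}

```text
clock: 5.6
tcp_pos: [0.5286, 0.0227, 0.168]
orientation: [0.003, 0.107, 0.994, -0.017]
wrist_force: [-0.9, 0.6, 0.2]
finger_gap: 0.0001
```

```bash
python3 - <<'E'
from workcell import env
from g import *
stat(140,env)
from scipy.spatial.transform import Rotation as R
q=env.get_state()["orientation"];print(R.from_quat([q[1],q[2],q[3],q[0]]).as_matrix()[:,2])
for k in("wrist","scene"):
    c=env.read_camera(k);cv2.imwrite(f"pics/{k}4.png",c["frame"][:,:,::-1])
E
```

```text
t 5.6 p [0.5286 0.0227 0.168 ] F [-0.9  0.6  0.2] q [ 0.003  0.107  0.994 -0.017] turn needed -0.004 shift to 140 [-0.09  0.03 -7.66] q6 0.13
[ 0.00265278 -0.03505217 -0.99938196]
```

View pics/wrist4.png

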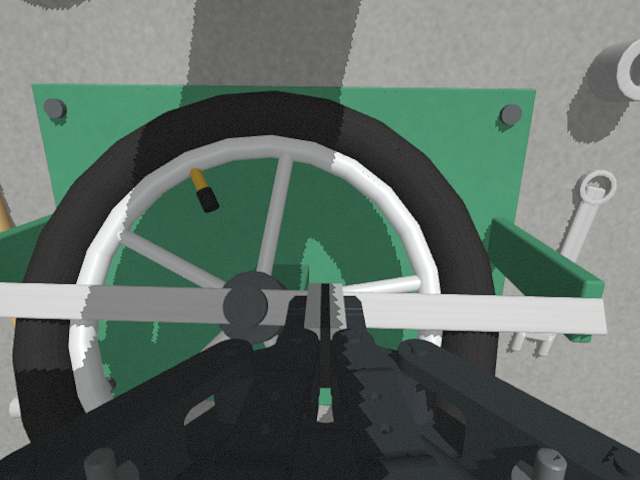

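View pics/scene4.png

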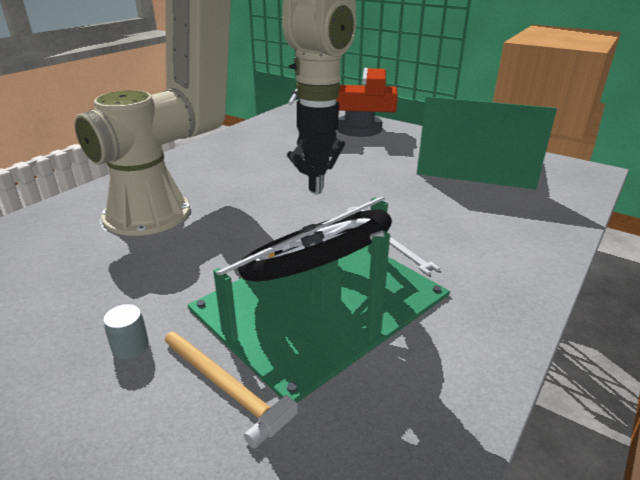

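The wrist view now shows the low half clearly: valve (203,190), next spoke (285,165), spoke by the bar (420,285). The fingers are over the gap between those two spokes, so I descend.

>>> {"fn": "step_arm", "kwargs": {
  "series": [
    [[-0.1,0,-1.5],0,255],
    [[-0.1,0,-3],0,255],
    [[-0.1,0,-4.5],0,255],
    [[-0.1,0,-6],0,255],
    [[-0.1,0,-6],0,255]
  ]
}}

```text
clock: 6.32
tcp_pos: [0.5246, 0.0229, 0.1045]
orientation: [-0.001, 0.107, 0.994, -0.017]
wrist_force: [0.3, -0.9, 0.1]
finger_gap: 0.0004
```

```bash
python3 - <<'E'
from workcell import env
from g import *
stat(140,env)
for k in("wrist","scene"):
    c=env.read_camera(k);cv2.imwrite(f"pics/{k}5.png",c["frame"][:,:,::-1])
E
```

```text
t 6.325 p [0.5246 0.0229 0.1045] F [ 0.3 -0.9  0.1] q [-0.001  0.107  0.994 -0.017] turn needed -0.004 shift to 140 [ 0.31  0.01 -1.31] q6 0.13
```

View pics/wrist5.png

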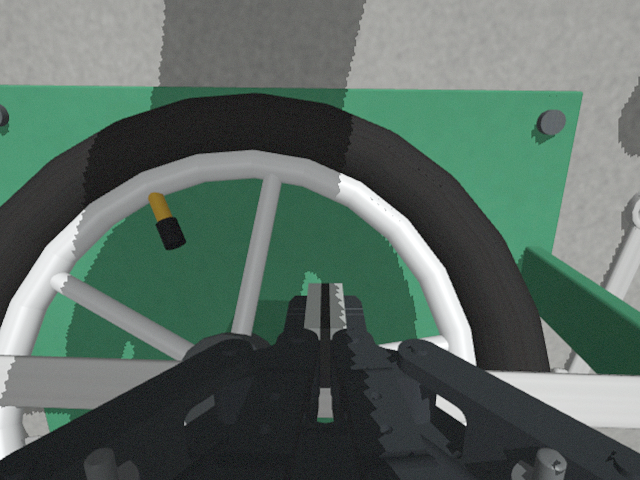

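View pics/scene5.png

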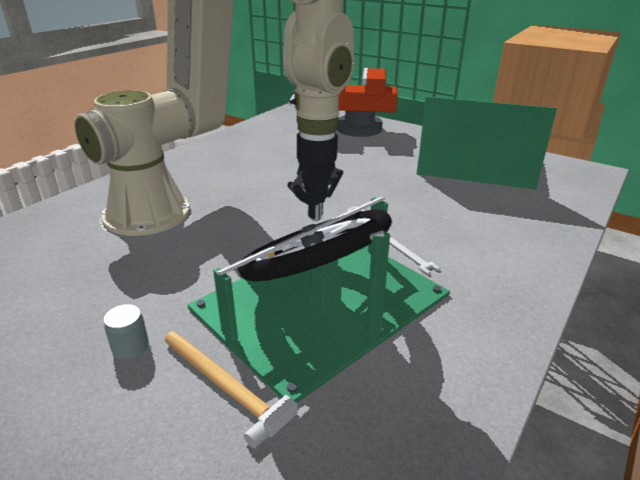

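>>> {"fn": "step_arm", "kwargs": {
  "series": [
    [[0,0,-0.8],0,255],
    [[0,-0.2,-1.5],0,255],
    [[-0.4,-0.8,-1.7],0,255],
    [[-0.8,-1.3,-1.8],0,255],
    [[-1.1,-1.8,-1.9],0,255]
  ]
}}

```text
clock: 7.05
tcp_pos: [0.5146, 0.0043, 0.0872]
orientation: [0.001, 0.107, 0.994, -0.017]
wrist_force: [0.9, 0.1, 0.2]
finger_gap: 0.0002
```

```bash
python3 - <<'E'
from workcell import env
from g import *
for a in (170,180,190,200,210):stat(a,env)
for k in("wrist",):
    c=env.read_camera(k);cv2.imwrite(f"pics/{k}6.png",c["frame"][:,:,::-1])
E
```

```text
t 7.05 p [0.5146 0.0043 0.0872] F [0.9 0.1 0.2] q [ 0.001  0.107  0.994 -0.017] turn needed -0.003 shift to 170 [-0.75 -1.13 -0.36] q6 0.09
t 7.05 p [0.5146 0.0043 0.0872] F [0.9 0.1 0.2] q [ 0.001  0.107  0.994 -0.017] turn needed -0.003 shift to 180 [-1.12 -2.33 -0.42] q6 0.09
t 7.05 p [0.5146 0.0043 0.0872] F [0.9 0.1 0.2] q [ 0.001  0.107  0.994 -0.017] turn needed -0.003 shift to 190 [-1.29 -3.57 -0.36] q6 0.09
t 7.05 p [0.5146 0.0043 0.0872] F [0.9 0.1 0.2] q [ 0.001  0.107  0.994 -0.017] turn needed -0.003 shift to 200 [-1.28 -4.82 -0.2 ] q6 0.09
t 7.05 p [0.5146 0.0043 0.0872] F [0.9 0.1 0.2] q [ 0.001  0.107  0.994 -0.017] turn needed -0.003 shift to 210 [-1.08 -6.03  0.06] q6 0.09
```

View pics/wrist6.png

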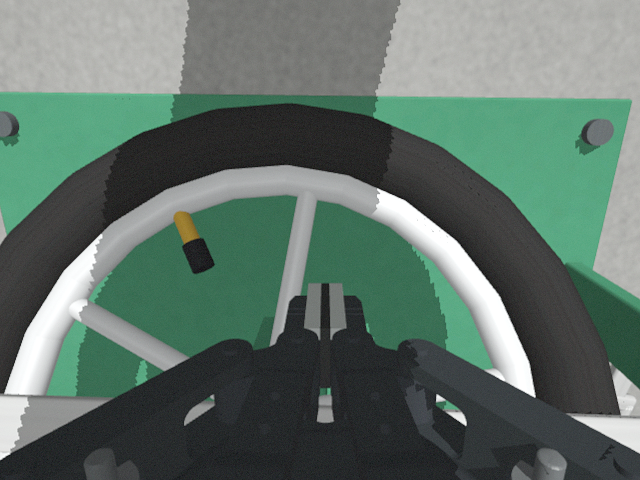

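>>> {"fn": "step_arm", "kwargs": {
  "series": [
    [[-0.3,-0.5,-0.2],0,255],
    [[-0.8,-1.1,-0.4],0,255],
    [[-0.9,-1.7,-0.4],0,255],
    [[-1.1,-2.3,-0.4],0,255],
    [[-1.2,-2.9,-0.4],0,255]
  ]
}}

```text
clock: 7.72
tcp_pos: [0.5022, -0.0256, 0.0831]
orientation: [0.001, 0.107, 0.994, -0.018]
wrist_force: [0.1, -0.7, -0.6]
finger_gap: -0.0002
```

```bash
python3 - <<'E'
from workcell import env
from g import *
for a in (200,210,220,225,230):stat(a,env)
for k in("wrist",):
    c=env.read_camera(k);cv2.imwrite(f"pics/{k}7.png",c["frame"][:,:,::-1])
E
```

```text
t 7.725 p [ 0.5022 -0.0256  0.0831] F [ 0.1 -0.7 -0.6] q [ 0.001  0.107  0.994 -0.018] turn needed -0.003 shift to 200 [-0.04 -1.83  0.2 ] q6 0.03
t 7.725 p [ 0.5022 -0.0256  0.0831] F [ 0.1 -0.7 -0.6] q [ 0.001  0.107  0.994 -0.018] turn needed -0.003 shift to 210 [ 0.16 -3.04  0.47] q6 0.03
t 7.725 p [ 0.5022 -0.0256  0.0831] F [ 0.1 -0.7 -0.6] q [ 0.001  0.107  0.994 -0.018] turn needed -0.003 shift to 220 [ 0.54 -4.17  0.83] q6 0.03
t 7.725 p [ 0.5022 -0.0256  0.0831] F [ 0.1 -0.7 -0.6] q [ 0.001  0.107  0.994 -0.018] turn needed -0.003 shift to 225 [ 0.8  -4.71  1.04] q6 0.03
t 7.725 p [ 0.5022 -0.0256  0.0831] F [ 0.1 -0.7 -0.6] q [ 0.001  0.107  0.994 -0.018] turn needed -0.003 shift to 230 [ 1.1  -5.21  1.27] q6 0.03
```

View pics/wrist7.png

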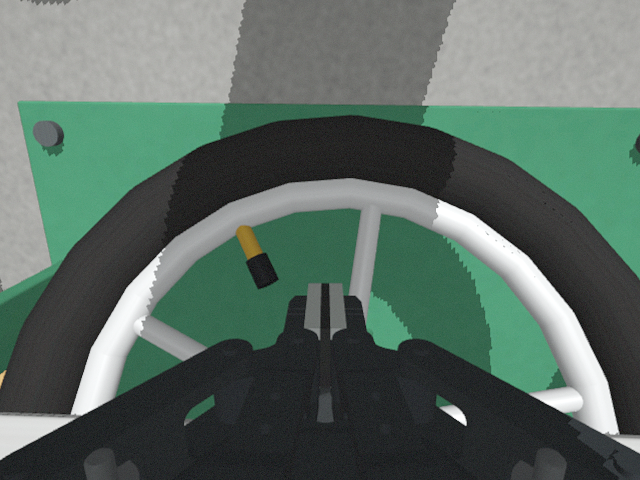

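The fingers passed the spoke without touching it: the valve is still in the same place relative to the wheel and the spoke is now on the fingers' other side. I need to check the heights.

```bash
python3 - <<'E'
from workcell import env
from g import *
s=env.get_state();c=env.read_camera("wrist");p=s["tcp_pos"]
print(p,'tcp px',proj(c,p),proj(c,p+[0,0,.019]),'20 lower',proj(c,p-[0,0,.02]))
for v in (-152.5,171.5):
  a=np.radians(v)
  for r in(.074,.09,.104):print(v,r,proj(c,hub+r*(np.cos(a)*up+np.sin(a)*y)))
print('ctr tyre low inner',proj(c,hub-.116*up+.012*n),'plate corners',[proj(c,[a,b,.012]) for a,b in((.39,-.209),(.4746,.2025))])
k=env.read_camera("scene");cv2.imwrite("pics/sc7.png",cv2.resize(k["frame"][150:300,200:420],None,fx=3.6,fy=3.6)[:,:,::-1]);print('scene tcp',proj(k,p),(proj(k,p)-[200,150])*3.6)
E
```

```text
[ 0.50219016 -0.02617158  0.08312461] tcp px [324.3433195  267.43401888] [322.83180661 283.27572822] 20 lower [325.65679505 253.66787898]
-152.5 0.074 [266.8707307  287.86181656]
-152.5 0.09 [253.30781968 258.1846628 ]
-152.5 0.104 [241.83936437 233.09041044]
171.5 0.074 [361.63036548 273.59229011]
171.5 0.09 [366.45018063 241.18551072]
171.5 0.104 [370.52420871 213.7931471 ]
ctr tyre low inner [339.9158411  179.80823685] plate corners [array([ 15.06617774, 119.89201674]), array([687.64853254, 110.9472202 ])]
scene tcp [292.24635262 252.25959151] [332.08686943 368.13452944]
```

View pics/sc7.png

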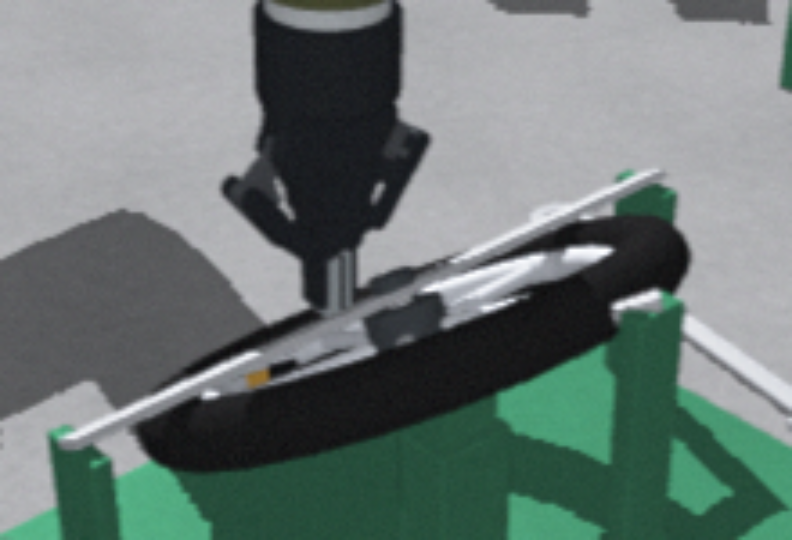

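```bash
python3 - <<'E'
from workcell import env
from g import *
k=env.read_camera("scene");c=env.read_camera("wrist")
for p in([.5286,.0227,.168],[.522,-.0046,.22],[.4244,-.1157,.3025]):
  print([proj(k,np.array(p)+[0,0,h]).round(1).tolist() for h in(0,.01,.02,.03)])
for n_ in (1,2,4):
  I=cv2.imread(f"pics/scene{n_}.png");print(n_)
p=env.get_state()["tcp_pos"]
for h in(0,.01,.02,.03):print(h,[proj(c,p+dx*x+[0,0,h]).round(1).tolist() for dx in(-.011,0,.011)])
a=[cv2.resize(cv2.imread(f"pics/scene{i}.png")[v-40:v+40,u-40:u+40],None,fx=3.3,fy=3.3) for i,u,v in((4,316,180),(2,303,160),(1,222,120))]
cv2.imwrite("pics/tips.png",np.hstack(a))
E
```

```text
[[317.0, 209.2], [316.9, 204.7], [316.9, 200.1], [316.9, 195.5]]
[[305.6, 189.6], [305.6, 184.8], [305.5, 179.9], [305.4, 175.0]]
[[221.3, 155.7], [220.7, 150.2], [220.1, 144.7], [219.5, 139.1]]
1
2
4
0 [[324.6, 246.8], [324.6, 267.3], [324.5, 287.2]]
0.01 [[323.9, 253.8], [323.8, 275.3], [323.8, 296.0]]
0.02 [[323.0, 261.6], [323.0, 284.1], [323.0, 305.8]]
0.03 [[322.1, 270.3], [322.1, 293.9], [322.1, 316.6]]
```

View pics/tips.png

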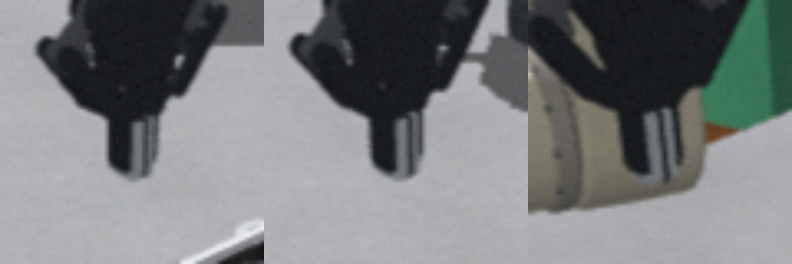

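Two scene views show that the closed fingertips end about 34 mm short of the reported TCP. Contact therefore needs about 34 mm more depth. I rise, go back behind the spoke and go deeper, watching the force.

>>> {"fn": "step_arm", "kwargs": {
  "series": [
    [[0,0,2],0,255],
    [[0,0,4],0,255],
    [[1.2,2.4,4],0,255],
    [[2.5,4.8,4],0,255],
    [[2.5,4.8,3],0,255]
  ]
}}

```text
clock: 8.6
tcp_pos: [0.5287, 0.0241, 0.1135]
orientation: [0.002, 0.106, 0.994, -0.017]
wrist_force: [0.3, -0.4, 0.3]
finger_gap: 0.0002
```

```bash
python3 - <<'E'
from workcell import env
from g import *
for d in (.011,.03,.047):stat(140,env,d=d)
E
```

```text
t 8.6 p [0.5287 0.0241 0.1135] F [ 0.3 -0.4  0.3] q [ 0.002  0.106  0.994 -0.017] turn needed -0.006 shift to 140 [-0.11 -0.11 -2.21] q6 0.13
t 8.6 p [0.5287 0.0241 0.1135] F [ 0.3 -0.4  0.3] q [ 0.002  0.106  0.994 -0.017] turn needed -0.006 shift to 140 [-0.11 -0.11 -4.11] q6 0.13
t 8.6 p [0.5287 0.0241 0.1135] F [ 0.3 -0.4  0.3] q [ 0.002  0.106  0.994 -0.017] turn needed -0.006 shift to 140 [-0.11 -0.11 -5.81] q6 0.13
```

>>> {"fn": "step_arm", "kwargs": {
  "series": [
    [[-0.4,-0.4,-1.2],0,255],
    [[-0.4,-0.4,-2.4],0,255],
    [[-0.4,-0.4,-3.4],0,255],
    [[-0.4,-0.4,-4.2],0,255],
    [[-0.4,-0.4,-4.6],0,255]
  ]
}}

```text
clock: 9.22
tcp_pos: [0.5244, 0.02, 0.0669]
orientation: [0.001, 0.106, 0.994, -0.017]
wrist_force: [-0.1, -0.4, 0.0]
finger_gap: 0.0
```

```bash
python3 - <<'E'
from workcell import env
from g import *
stat(145,env,d=.047)
for k in("wrist","scene"):
    c=env.read_camera(k);I=c["frame"]
    if k=="scene":I=cv2.resize(I[150:300,200:420],None,fx=3.6,fy=3.6)
    cv2.imwrite(f"pics/{k}8.png",I[:,:,::-1])
E
```

```text
t 9.225 p [0.5244 0.02   0.0669] F [-0.1 -0.4  0. ] q [ 0.001  0.106  0.994 -0.017] turn needed -0.005 shift to 145 [-0.11 -0.11 -1.34] q6 0.12
```

View pics/wrist8.png

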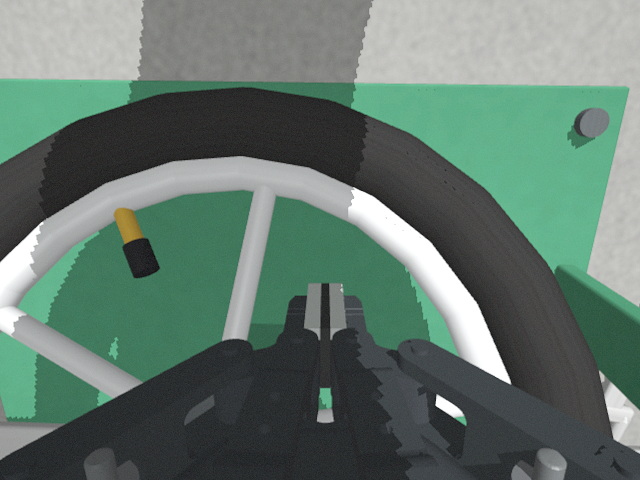

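View pics/scene8.png

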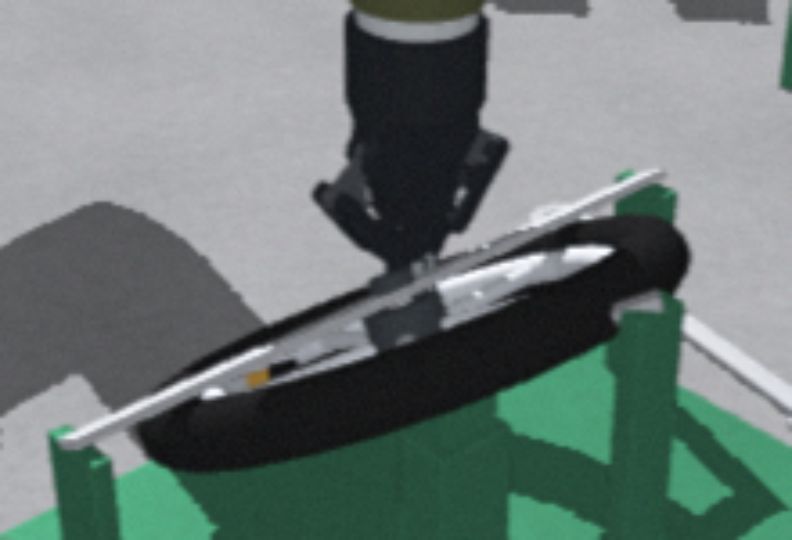

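>>> {"fn": "step_arm", "kwargs": {
  "series": [
    [[-0.2,-0.2,-0.7],0,255],
    [[-0.3,-0.4,-1.4],0,255],
    [[-0.7,-0.8,-1.5],0,255],
    [[-1.0,-1.3,-1.7],0,255],
    [[-1.3,-1.8,-1.8],0,255]
  ]
}}

```text
clock: 9.95
tcp_pos: [0.5121, 0.0021, 0.0494]
orientation: [0.002, 0.106, 0.994, -0.017]
wrist_force: [1.9, 2.5, 0.3]
finger_gap: 0.0001
```

```bash
cat > look.py <<'E'
import sys
from workcell import env
from g import *
# usage: look.py tag a1 a2 ...
for a in map(int,sys.argv[2:]):stat(a,env,d=.047)
c=env.read_camera("wrist");I=c["frame"];cv2.imwrite(f"pics/w{sys.argv[1]}.png",I[:,:,::-1])
# brass
hsv=cv2.cvtColor(I,cv2.COLOR_RGB2HSV);m=cv2.inRange(hsv,(15,150,60),(28,255,255));m=cv2.morphologyEx(m,cv2.MORPH_OPEN,np.ones((3,3)))
nn,l,st,ce=cv2.connectedComponentsWithStats(m)
for i in range(1,nn):
    if st[i,4]>60:
        q=onplane(c,ce[i],hub,n)-hub;print('brass px',ce[i].round(),st[i,4],'r',np.hypot(q@up,q@y).round(4),'valve deg',np.degrees(np.arctan2(q@y,q@up)).round(1))
E
python3 look.py 9 165 175 185 195 205
```

```text
t 9.95 p [0.5121 0.0021 0.0494] F [1.9 2.5 0.3] q [ 0.002  0.106  0.994 -0.017] turn needed -0.006 shift to 165 [-0.26 -0.34 -0.12] q6 0.08
t 9.95 p [0.5121 0.0021 0.0494] F [1.9 2.5 0.3] q [ 0.002  0.106  0.994 -0.017] turn needed -0.006 shift to 175 [-0.71 -1.51 -0.22] q6 0.08
t 9.95 p [0.5121 0.0021 0.0494] F [1.9 2.5 0.3] q [ 0.002  0.106  0.994 -0.017] turn needed -0.006 shift to 185 [-0.98 -2.73 -0.22] q6 0.08
t 9.95 p [0.5121 0.0021 0.0494] F [1.9 2.5 0.3] q [ 0.002  0.106  0.994 -0.017] turn needed -0.006 shift to 195 [-1.06 -3.98 -0.12] q6 0.08
t 9.95 p [0.5121 0.0021 0.0494] F [1.9 2.5 0.3] q [ 0.002  0.106  0.994 -0.017] turn needed -0.006 shift to 205 [-0.96 -5.21  0.1 ] q6 0.08
brass px [143. 265.] 764 r 0.0989 valve deg -149.8
```

View pics/w9.png

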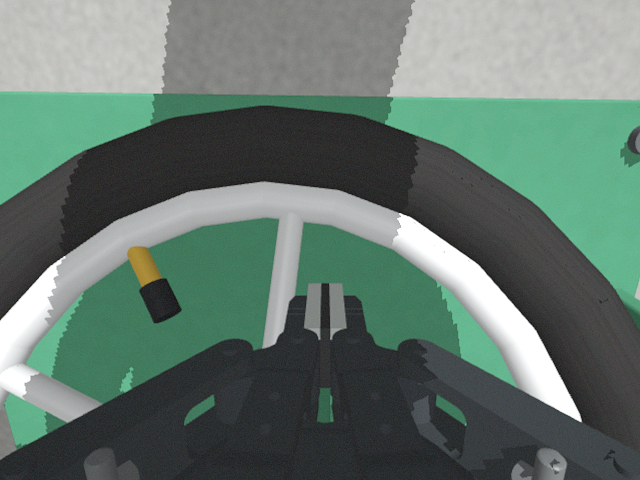

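Contact: the force is 3 N and the valve has moved from −152.5° to −149.8°. I keep pushing along the arc.

>>> {"fn": "step_arm", "kwargs": {
  "series": [
    [[-0.3,-0.6,-0.1],0,255],
    [[-0.5,-1.2,-0.2],0,255],
    [[-0.8,-1.8,-0.2],0,255],
    [[-0.9,-2.4,-0.2],0,255],
    [[-1.0,-3.0,-0.2],0,255]
  ]
}}

```text
clock: 10.62
tcp_pos: [0.5011, -0.029, 0.0472]
orientation: [0.002, 0.106, 0.994, -0.017]
wrist_force: [0.8, 2.5, 1.5]
finger_gap: -0.0001
```

```bash
python3 look.py 10 195 205 215 220 225
```

```text
t 10.625 p [ 0.5011 -0.029   0.0472] F [0.8 2.5 1.5] q [ 0.002  0.106  0.994 -0.017] turn needed -0.005 shift to 195 [ 0.03 -0.87  0.1 ] q6 0.02
t 10.625 p [ 0.5011 -0.029   0.0472] F [0.8 2.5 1.5] q [ 0.002  0.106  0.994 -0.017] turn needed -0.005 shift to 205 [ 0.14 -2.1   0.31] q6 0.02
t 10.625 p [ 0.5011 -0.029   0.0472] F [0.8 2.5 1.5] q [ 0.002  0.106  0.994 -0.017] turn needed -0.005 shift to 215 [ 0.44 -3.28  0.63] q6 0.02
t 10.625 p [ 0.5011 -0.029   0.0472] F [0.8 2.5 1.5] q [ 0.002  0.106  0.994 -0.017] turn needed -0.005 shift to 220 [ 0.65 -3.84  0.82] q6 0.02
t 10.625 p [ 0.5011 -0.029   0.0472] F [0.8 2.5 1.5] q [ 0.002  0.106  0.994 -0.017] turn needed -0.005 shift to 225 [ 0.91 -4.37  1.03] q6 0.02
brass px [126. 368.] 921 r 0.0977 valve deg -120.8
```

View pics/w10.png

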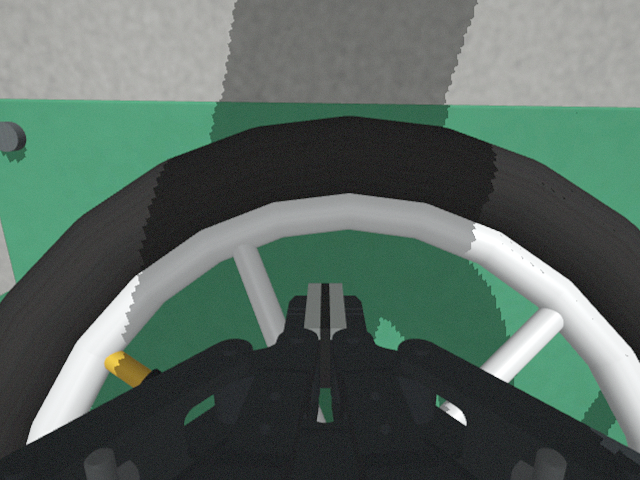

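>>> {"fn": "step_arm", "kwargs": {
  "series": [
    [[0,-0.6,0.1],0,255],
    [[0.1,-1.3,0.2],0,255],
    [[0.1,-2.0,0.3],0,255],
    [[0.3,-2.6,0.5],0,255],
    [[0.5,-3.3,0.7],0,255]
  ]
}}

```text
clock: 11.3
tcp_pos: [0.5059, -0.0632, 0.0542]
orientation: [0.001, 0.107, 0.994, -0.018]
wrist_force: [-0.3, 2.5, 0.6]
finger_gap: -0.0
```

```bash
python3 look.py 11 215 220 225 228
```

```text
t 11.3 p [ 0.5059 -0.0632  0.0542] F [-0.3  2.5  0.6] q [ 0.001  0.107  0.994 -0.018] turn needed -0.004 shift to 215 [-0.04  0.14 -0.07] q6 -0.04
t 11.3 p [ 0.5059 -0.0632  0.0542] F [-0.3  2.5  0.6] q [ 0.001  0.107  0.994 -0.018] turn needed -0.004 shift to 220 [ 0.18 -0.42  0.12] q6 -0.04
t 11.3 p [ 0.5059 -0.0632  0.0542] F [-0.3  2.5  0.6] q [ 0.001  0.107  0.994 -0.018] turn needed -0.004 shift to 225 [ 0.44 -0.95  0.33] q6 -0.04
t 11.3 p [ 0.5059 -0.0632  0.0542] F [-0.3  2.5  0.6] q [ 0.001  0.107  0.994 -0.018] turn needed -0.004 shift to 228 [ 0.61 -1.25  0.47] q6 -0.04
```

View pics/w11.png

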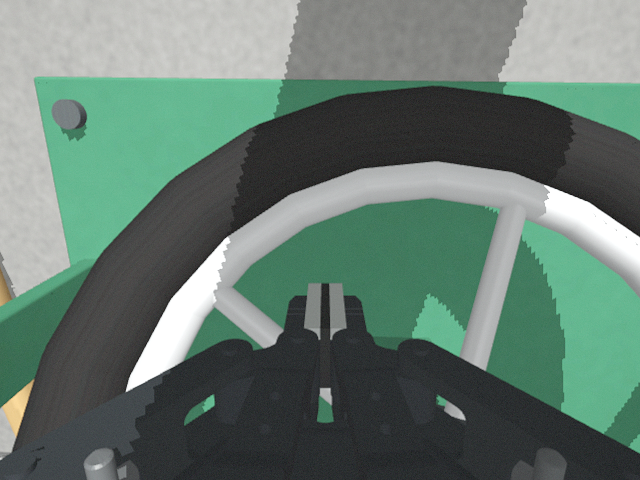

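>>> {"fn": "step_arm", "kwargs": {
  "series": [
    [[0.1,-0.4,0.1],0,255],
    [[0.3,-0.7,0.2],0,255],
    [[0.4,-1.0,0.3],0,255],
    [[0.5,-1.1,0.4],0,255],
    [[0.4,-0.8,0.3],0,255]
  ]
}}

```text
clock: 11.98
tcp_pos: [0.5112, -0.073, 0.0578]
orientation: [0.002, 0.107, 0.994, -0.019]
wrist_force: [1.3, -0.1, 0.5]
finger_gap: -0.0001
```

>>> {"fn": "step_arm", "kwargs": {
  "series": [
    [[0,0.3,1.5],0,255],
    [[0,0.3,3.5],0,255],
    [[0,0.3,5.5],0,255],
    [[0,2,6.5],0,255],
    [[0.4,4.5,6.5],0,255]
  ]
}}

```text
clock: 12.6
tcp_pos: [0.5161, -0.0273, 0.1244]
orientation: [0.004, 0.108, 0.994, -0.019]
wrist_force: [0.4, 0.9, 0.0]
finger_gap: -0.0
```

```bash
cat >> look.py <<'E'
for p in eval("[]"):pass
E
python3 look.py 12 140 145
```

```text
t 12.6 p [ 0.5161 -0.0273  0.1244] F [0.4 0.9 0. ] q [ 0.004  0.108  0.994 -0.019] turn needed -0.002 shift to 140 [ 1.16  5.03 -6.9 ] q6 0.03
t 12.6 p [ 0.5161 -0.0273  0.1244] F [0.4 0.9 0. ] q [ 0.004  0.108  0.994 -0.019] turn needed -0.002 shift to 145 [ 0.73  4.62 -7.09] q6 0.03
```

View pics/w12.png

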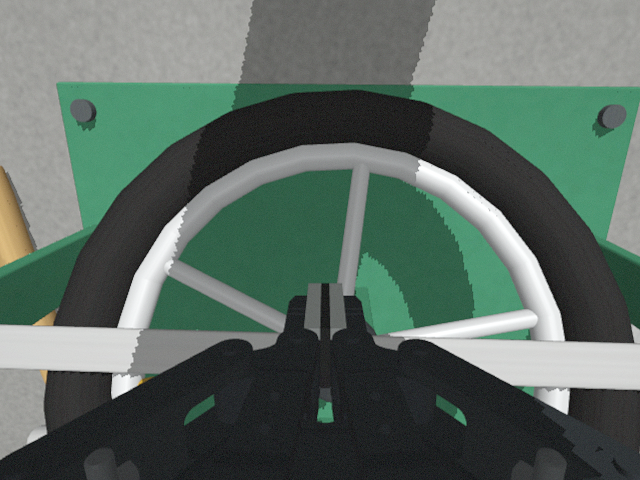

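```bash
cat > sp.py <<'E'
import sys
from workcell import env
from g import *
c=env.read_camera(sys.argv[1])
a=list(map(float,sys.argv[2:]))
for i in range(0,len(a),2):
    q=onplane(c,a[i:i+2],hub,n)-hub;print(a[i:i+2],'r',np.hypot(q@up,q@y).round(4),'deg',(np.degrees(np.arctan2(q@y,q@up))%360).round(1))
E
python3 sp.py wrist 361 167 170 267 531 320
```

```text
[361.0, 167.0] r 0.1091 deg 171.0
[170.0, 267.0] r 0.1014 deg 242.5
[531.0, 320.0] r 0.1096 deg 101.6
```

Spokes are now at 171°, 242.5° and about 100°, so the valve is at about −81°. Second stroke, same geometry.

>>> {"fn": "step_arm", "kwargs": {
  "series": [
    [[0.5,2.5,0],0,255],
    [[0.9,4.8,0],0,255],
    [[0.9,4.8,-2],0,255],
    [[0.9,4.8,-4],0,255],
    [[0.9,4.8,-5],0,255]
  ]
}}

```text
clock: 13.32
tcp_pos: [0.5235, 0.0229, 0.0723]
orientation: [0.002, 0.106, 0.994, -0.019]
wrist_force: [0.3, -0.5, 0.6]
finger_gap: 0.0002
```

```bash
python3 look.py 13 145 150 155 160 165
```

```text
t 13.325 p [0.5235 0.0229 0.0723] F [ 0.3 -0.5  0.6] q [ 0.002  0.106  0.994 -0.019] turn needed -0.006 shift to 145 [-0.01 -0.4  -1.88] q6 0.13
t 13.325 p [0.5235 0.0229 0.0723] F [ 0.3 -0.5  0.6] q [ 0.002  0.106  0.994 -0.019] turn needed -0.006 shift to 150 [-0.41 -0.86 -2.05] q6 0.13
t 13.325 p [0.5235 0.0229 0.0723] F [ 0.3 -0.5  0.6] q [ 0.002  0.106  0.994 -0.019] turn needed -0.006 shift to 155 [-0.78 -1.35 -2.19] q6 0.13
t 13.325 p [0.5235 0.0229 0.0723] F [ 0.3 -0.5  0.6] q [ 0.002  0.106  0.994 -0.019] turn needed -0.006 shift to 160 [-1.11 -1.87 -2.31] q6 0.13
t 13.325 p [0.5235 0.0229 0.0723] F [ 0.3 -0.5  0.6] q [ 0.002  0.106  0.994 -0.019] turn needed -0.006 shift to 165 [-1.4  -2.42 -2.41] q6 0.13
```

View pics/w13.png

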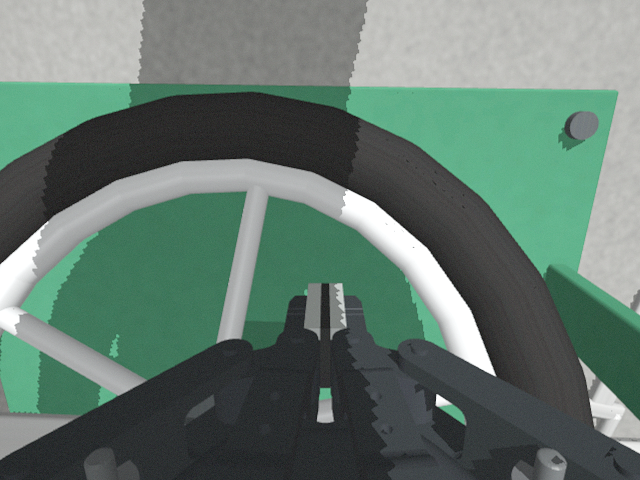

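>>> {"fn": "step_arm", "kwargs": {
  "series": [
    [[-0.1,-0.3,-1.2],0,255],
    [[-0.2,-0.5,-2.0],0,255],
    [[-0.6,-1.1,-2.1],0,255],
    [[-1.0,-1.7,-2.3],0,255],
    [[-1.3,-2.2,-2.4],0,255]
  ]
}}

```text
clock: 14.0
tcp_pos: [0.511, 0.0006, 0.0481]
orientation: [0.003, 0.106, 0.994, -0.018]
wrist_force: [2.6, 2.3, 1.5]
finger_gap: -0.0001
```

```bash
python3 look.py 14 170 180 190 195
```

```text
t 14.0 p [0.511  0.0006 0.0481] F [2.6 2.3 1.5] q [ 0.003  0.106  0.994 -0.018] turn needed -0.006 shift to 170 [-0.39 -0.76 -0.06] q6 0.08
t 14.0 p [0.511  0.0006 0.0481] F [2.6 2.3 1.5] q [ 0.003  0.106  0.994 -0.018] turn needed -0.006 shift to 180 [-0.76 -1.96 -0.11] q6 0.08
t 14.0 p [0.511  0.0006 0.0481] F [2.6 2.3 1.5] q [ 0.003  0.106  0.994 -0.018] turn needed -0.006 shift to 190 [-0.94 -3.2  -0.06] q6 0.08
t 14.0 p [0.511  0.0006 0.0481] F [2.6 2.3 1.5] q [ 0.003  0.106  0.994 -0.018] turn needed -0.006 shift to 195 [-0.95 -3.83  0.01] q6 0.08
```

>>> {"fn": "step_arm", "kwargs": {
  "series": [
    [[-0.3,-0.7,-0.1],0,255],
    [[-0.6,-1.3,-0.1],0,255],
    [[-0.8,-2.0,-0.1],0,255],
    [[-0.9,-2.7,-0.1],0,255],
    [[-0.9,-3.4,0],0,255]
  ]
}}

```text
clock: 14.68
tcp_pos: [0.5007, -0.0344, 0.0478]
orientation: [0.002, 0.106, 0.994, -0.019]
wrist_force: [0.3, 2.4, 1.2]
finger_gap: 0.0001
```

```bash
python3 look.py 15 200 210 220 225
```

```text
t 14.675 p [ 0.5007 -0.0344  0.0478] F [0.3 2.4 1.2] q [ 0.002  0.106  0.994 -0.019] turn needed -0.006 shift to 200 [ 0.1  -0.95  0.14] q6 0.01
t 14.675 p [ 0.5007 -0.0344  0.0478] F [0.3 2.4 1.2] q [ 0.002  0.106  0.994 -0.019] turn needed -0.006 shift to 210 [ 0.31 -2.16  0.4 ] q6 0.01
t 14.675 p [ 0.5007 -0.0344  0.0478] F [0.3 2.4 1.2] q [ 0.002  0.106  0.994 -0.019] turn needed -0.006 shift to 220 [ 0.69 -3.3   0.76] q6 0.01
t 14.675 p [ 0.5007 -0.0344  0.0478] F [0.3 2.4 1.2] q [ 0.002  0.106  0.994 -0.019] turn needed -0.006 shift to 225 [ 0.95 -3.83  0.98] q6 0.01
```

>>> {"fn": "step_arm", "kwargs": {
  "series": [
    [[0.1,-0.8,0.1],0,255],
    [[0.2,-1.6,0.3],0,255],
    [[0.4,-2.4,0.5],0,255],
    [[0.6,-3.1,0.7],0,255],
    [[0.8,-3.6,0.9],0,255]
  ]
}}

```text
clock: 15.35
tcp_pos: [0.5089, -0.0719, 0.057]
orientation: [0.002, 0.106, 0.994, -0.02]
wrist_force: [-0.4, 3.3, -0.2]
finger_gap: 0.0001
```

>>> {"fn": "step_arm", "kwargs": {
  "series": [
    [[0.1,-0.3,0.1],0,255],
    [[0,0.2,0.1],0,255],
    [[0,0.2,2.5],0,255],
    [[0,0.3,5],0,255],
    [[0,2.5,7],0,255]
  ]
}}

```text
clock: 15.98
tcp_pos: [0.5095, -0.0477, 0.1281]
orientation: [0.002, 0.107, 0.994, -0.02]
wrist_force: [1.0, 1.4, 0.7]
finger_gap: -0.0001
```

>>> {"fn": "step_arm", "kwargs": {
  "series": [
    [[0.2,2.5,0],0,255]
  ]
}}

```text
clock: 16.1
tcp_pos: [0.513, -0.0227, 0.1301]
orientation: [0.004, 0.108, 0.994, -0.021]
wrist_force: [0.3, -0.6, 0.4]
finger_gap: 0.0001
```

```bash
python3 look.py 16 140 145; python3 - <<'E'
from workcell import env
import cv2
c=env.read_camera("top");cv2.imwrite("pics/top16.png",cv2.resize(c["frame"][140:340,200:440],None,fx=3.3,fy=3)[:,:,::-1])
E
```

```text
t 16.1 p [ 0.513  -0.0227  0.1301] F [ 0.3 -0.6  0.4] q [ 0.004  0.108  0.994 -0.021] turn needed -0.001 shift to 140 [ 1.46  4.57 -7.46] q6 0.04
t 16.1 p [ 0.513  -0.0227  0.1301] F [ 0.3 -0.6  0.4] q [ 0.004  0.108  0.994 -0.021] turn needed -0.001 shift to 145 [ 1.03  4.16 -7.66] q6 0.04
```

View pics/w16.png

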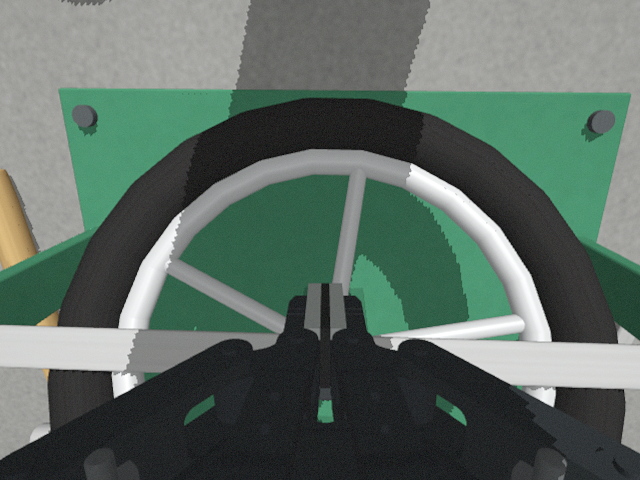

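View pics/top16.png

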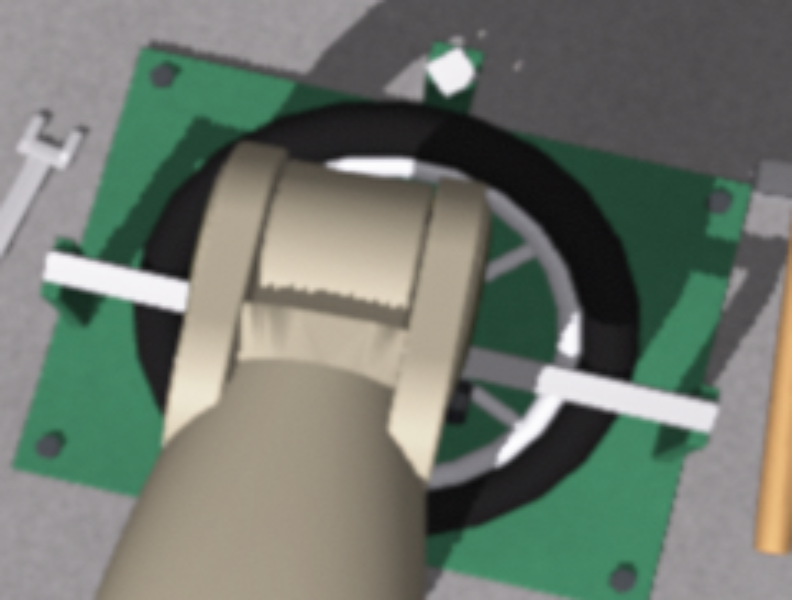

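```bash
python3 sp.py wrist 357 173 172 266 522 325
```

```text
[357.0, 173.0] r 0.1092 deg 170.9
[172.0, 266.0] r 0.1023 deg 241.2
[522.0, 325.0] r 0.1096 deg 101.0
```

Spokes are at 171° and 242°, so the valve is about 9° short of the top. Third, short stroke.

>>> {"fn": "step_arm", "kwargs": {
  "series": [
    [[0.7,2.5,0],0,255],
    [[1.2,4.4,0],0,255],
    [[1.2,4.4,-2.5],0,255],
    [[1.2,4.4,-5],0,255],
    [[1.2,4.3,-6.8],0,255]
  ]
}}

```text
clock: 16.88
tcp_pos: [0.523, 0.0203, 0.0588]
orientation: [0.002, 0.107, 0.994, -0.021]
wrist_force: [0.2, -0.3, 0.1]
finger_gap: -0.0002
```

```bash
python3 look.py 17 150 155 160 164
```

```text
t 16.875 p [0.523  0.0203 0.0588] F [ 0.2 -0.3  0.1] q [ 0.002  0.107  0.994 -0.021] turn needed -0.004 shift to 150 [-0.36 -0.59 -0.7 ] q6 0.13
t 16.875 p [0.523  0.0203 0.0588] F [ 0.2 -0.3  0.1] q [ 0.002  0.107  0.994 -0.021] turn needed -0.004 shift to 155 [-0.73 -1.08 -0.84] q6 0.13
t 16.875 p [0.523  0.0203 0.0588] F [ 0.2 -0.3  0.1] q [ 0.002  0.107  0.994 -0.021] turn needed -0.004 shift to 160 [-1.06 -1.6  -0.96] q6 0.13
t 16.875 p [0.523  0.0203 0.0588] F [ 0.2 -0.3  0.1] q [ 0.002  0.107  0.994 -0.021] turn needed -0.004 shift to 164 [-1.29 -2.04 -1.04] q6 0.13
```

View pics/w17.png

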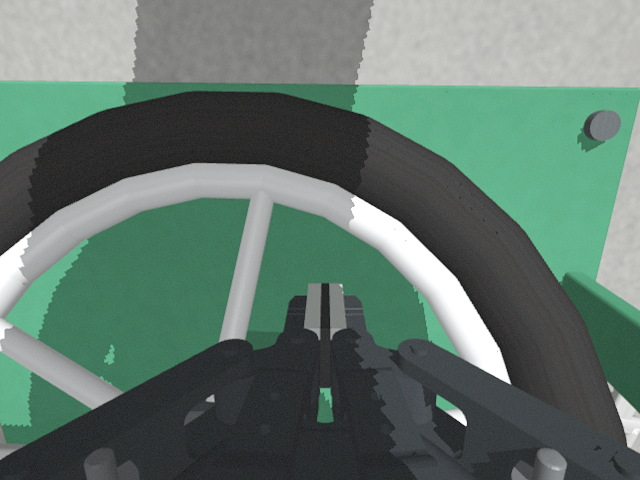

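>>> {"fn": "step_arm", "kwargs": {
  "series": [
    [[-0.3,-0.6,-0.7],0,255],
    [[-0.7,-1.1,-0.8],0,255],
    [[-1.0,-1.6,-1.0],0,255],
    [[-1.2,-2.0,-1.0],0,255],
    [[-1.3,-2.2,-1.0],0,255]
  ]
}}

```text
clock: 17.55
tcp_pos: [0.5093, -0.002, 0.0473]
orientation: [0.001, 0.107, 0.994, -0.021]
wrist_force: [1.5, 1.1, -0.3]
finger_gap: -0.0
```

```bash
python3 look.py 18 165 170
```

```text
t 17.55 p [ 0.5093 -0.002   0.0473] F [ 1.5  1.1 -0.3] q [ 0.001  0.107  0.994 -0.021] turn needed -0.004 shift to 165 [0.03 0.07 0.09] q6 0.08
t 17.55 p [ 0.5093 -0.002   0.0473] F [ 1.5  1.1 -0.3] q [ 0.001  0.107  0.994 -0.021] turn needed -0.004 shift to 170 [-0.22 -0.5   0.03] q6 0.08
```

View pics/w18.png

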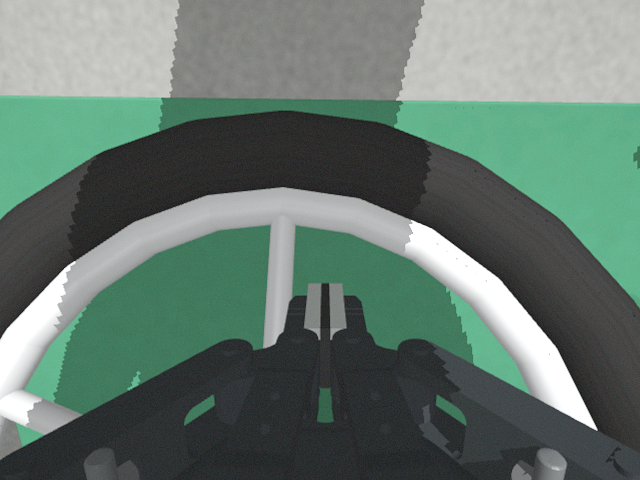

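```bash
python3 sp.py wrist 283 222 281 270 12 400
```

```text
[283.0, 222.0] r 0.1068 deg 179.0
[281.0, 270.0] r 0.0871 deg 178.7
[12.0, 400.0] r 0.1042 deg 250.0
```

About 1° short. A small nudge, then I back off the spoke, lift out and move away for a clear look.

>>> {"fn": "step_arm", "kwargs": {
  "series": [
    [[-0.1,-0.2,0],0,255],
    [[-0.1,-0.2,0],0,255],
    [[0.2,0.4,0],0,255],
    [[0.2,0.5,2],0,255],
    [[0.2,0.5,4.5],0,255]
  ]
}}

```text
clock: 18.27
tcp_pos: [0.5098, 0.0032, 0.0918]
orientation: [-0.001, 0.107, 0.994, -0.021]
wrist_force: [0.7, 0.8, -0.1]
finger_gap: -0.0002
```

>>> {"fn": "step_arm", "kwargs": {
  "series": [
    [[0,0,5],0,255],
    [[0,0,10],0,255],
    [[0,0,15],0,255],
    [[-4,-2,18],0,255],
    [[-8,-5,20],0,255]
  ]
}}

```text
clock: 18.9
tcp_pos: [0.4294, -0.0468, 0.2932]
orientation: [0.0, 0.106, 0.994, -0.022]
wrist_force: [0.6, -0.5, -0.2]
finger_gap: 0.0003
```

>>> {"fn": "step_arm", "kwargs": {
  "series": [
    [[-2,-6,0],0,255],
    [[-4,-12,0],0,255],
    [[-6,-18,0],0,255],
    [[-8,-23,0],0,255],
    [[-10,-28,0],0,255]
  ]
}}

```text
clock: 19.52
tcp_pos: [0.3284, -0.3284, 0.2932]
orientation: [-0.0, 0.106, 0.994, -0.022]
wrist_force: [0.8, -0.5, 1.3]
finger_gap: -0.0002
```

```bash
python3 - <<'E'
from workcell import env
from g import *
stat(180,env)
c=env.read_camera("top");cv2.imwrite("pics/top19.png",c["frame"][:,:,::-1]);cv2.imwrite("pics/top19c.png",cv2.resize(c["frame"][140:340,200:440],None,fx=3.3,fy=3,interpolation=cv2.INTER_CUBIC)[:,:,::-1])
I=c["frame"];hsv=cv2.cvtColor(I,cv2.COLOR_RGB2HSV);m=cv2.inRange(hsv,(15,140,60),(28,255,255));m[:,420:]=0;m[:150]=0;m[340:]=0
ys,xs=np.nonzero(m);print(len(xs),xs.mean(),ys.mean())
q=onplane(c,(xs.mean(),ys.mean()),hub,n)-hub;print(np.hypot(q@up,q@y),np.degrees(np.arctan2(q@y,q@up)))
E
```

```text
t 19.525 p [ 0.3284 -0.3284  0.2932] F [ 0.8 -0.5  1.3] q [-0.     0.106  0.994 -0.022] turn needed -0.006 shift to 180 [ 17.5   30.94 -21.02] q6 -0.72
35 324.37142857142857 204.0
0.09309392832456005 2.802739782637525
```

View pics/top19.png

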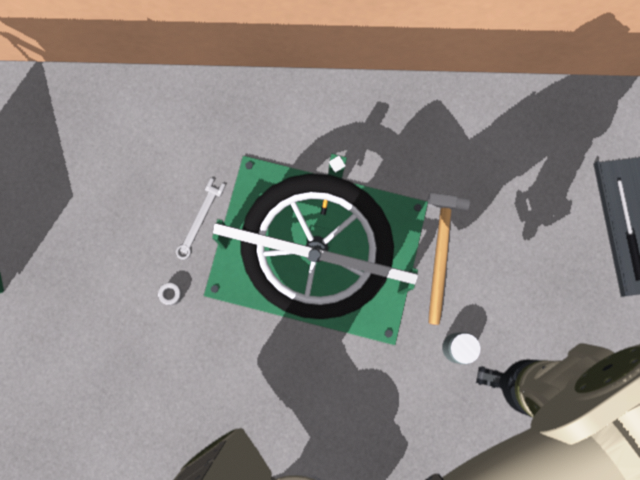

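View pics/top19c.png

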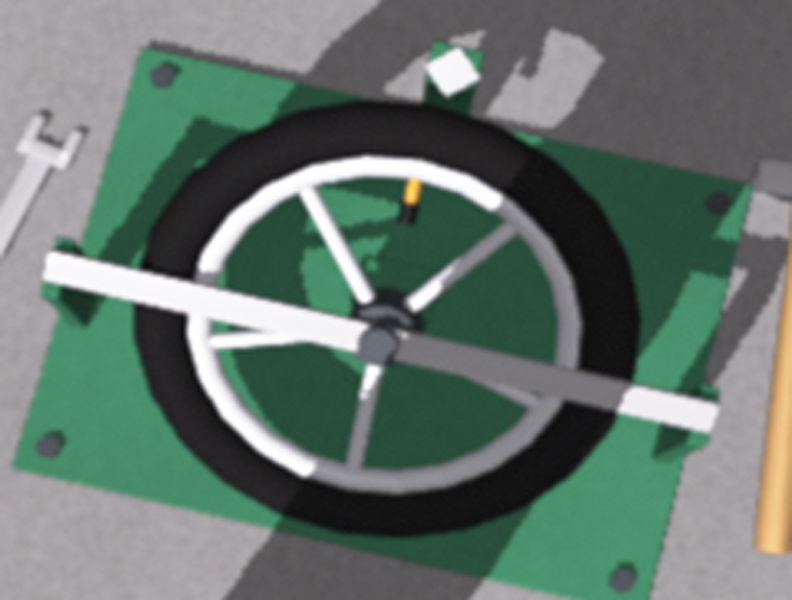

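```bash
python3 - <<'E'
from workcell import env
from g import *
c=env.read_camera("top");u=lambda x,y:(200+x/3.3,140+y/3.)
for p in[(305,192),(512,235),(212,343),(355,463),(540,404)]:
    q=onplane(c,u(*p),hub,n)-hub;a=np.degrees(np.arctan2(q@y,q@up));print(np.hypot(q@up,q@y).round(4),a.round(1),((a-36+36)%72-36).round(1))
for h in (0,.01):
  q=onplane(c,u(448,93),hub+h*n,n)-hub;print('ptr tip',np.hypot(q@up,q@y),np.degrees(np.arctan2(q@y,q@up)))
I=cv2.resize(c["frame"][150:260,260:400],None,fx=5,fy=5,interpolation=cv2.INTER_CUBIC);cv2.imwrite("pics/ptr.png",I[:,:,::-1])
print((proj(c,hub+.16*up)-[260,150])*5,(proj(c,hub+.09*up)-[260,150])*5)
E
```

```text
0.101 39.6 3.6
0.0992 -36.6 -0.6
0.1052 111.4 3.4
0.1012 -177.4 2.6
0.1075 -106.2 1.8
ptr tip 0.1609964839509167 -0.6837654911297839
ptr tip 0.16352547435430187 -0.7145310468066819
[373.19881035 106.29939116] [331.7027119 280.0545174]
```

View pics/ptr.png

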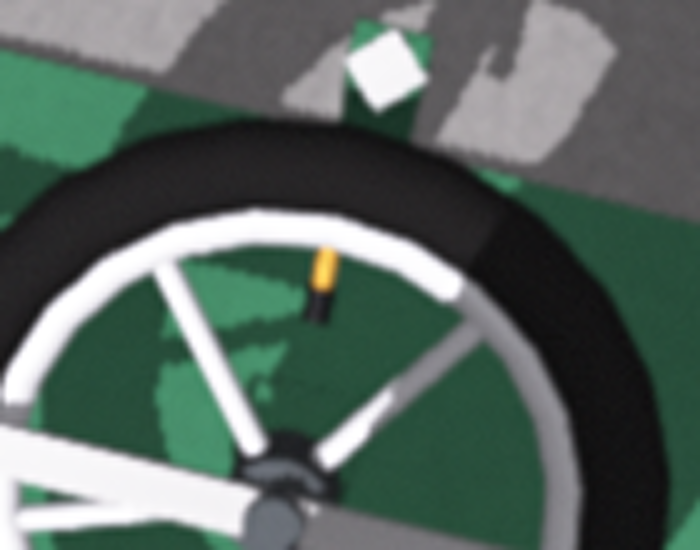

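The valve measures +2° to +3° from the top, about 4 mm against the 11 mm allowed. The pointer tip itself measures −0.7°. The hand is clear, so I hand in.

```bash
python3 -c "
from workcell import env
s=env.get_state();print(s['clock'],abs(s['qvel']).max());print(env.hand_in())"
```

```text
19.625 0.07344647465105122
the job is handed in; nothing more can be done
None
```

The wheel is turned with its valve stem at the top, in line with the pointer to within about 3°, and the job was handed in at 19.6 s. `hand_in` gives no verdict.

**What I did:** I turned the wheel about 153° anticlockwise with the closed fingertips. I pushed three spokes in turn in the half below the bar: two strokes of about 71°, then one of about 10°. After that I lifted out and moved the hand clear.

**Last checks**
- **Valve position:** the top camera puts it at +2.8°, and the spokes average about +2.2°. That is about 4 mm from the top point, against 11 mm allowed.
- **Forces:** the highest wrist force I read while pushing was about 4 N. I saw no contact with the tyre, valve or bar, but I only read the force at the end of each move.
- **Other things on the bench:** the hammer, wrench, bush and tin look unmoved in the last top picture. I compared that by eye and did not measure it.

**What failed or disagreed**
- **Joint limit:** the first approach ran joint 6 to its limit, so I turned the hand half round. That left it tilted about 2°.
- **First pass missed:** the first push went over the spoke without touching it. The pictures show the shut fingertips ending about 34 mm short of the reported TCP, so I went that much deeper.
- **Small angle mismatch:** the wrist camera showed the valve about 1° short before a final 2 mm nudge. The top camera then showed it 2–3° past the top. The pointer tip measured −0.7°, so the calibration is uncertain by about 1–2°.

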